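# Tip the vials down the chute into the return box

### The arm

A 6-joint arm with a two-finger parallel gripper is mounted at the origin on a cart in front of the work surface, level with it; the furniture and walls round the work are solid. World frame = base frame: x ahead of the robot, y to its left, z up, the work surface at z = 0. Lengths are in mm, angles in rad, forces in N, time in s.
With the tool pointing down it reaches from about 400 to 925 mm from the base axis. Payload 12.5 kg.
Tool frame: the origin (TCP) lies midway between the tips of the shut fingers; the grasp point (between the pads) lies 19 mm behind it; y points along the fingers, x is the direction in which the jaws open and shut, and the axes are right-handed (so a half turn about y gives the same grasp; the last joint's range is limited). The gripper opens to 95 mm and grips with 3 to 60 N. Pads are 20 mm wide; open, the fingers measure 119 mm over their backs; the gripper's body (75 mm by 180 mm) begins 59 mm behind the grasp point.
Start: joints at [-1.28, 0.491, 1.559, -0, 1.092, -0.106], TCP at [241.567, -576.448, 214.661] pointing down, gripper open.
Joint ranges: [-3.1, 3.1], [-0.84, 2.19], [0.05, 2.79], [-1.13, 4.28], [0.06, 2.93], [-2.69, 2.69]. Speed limits (rad/s): [2.22, 2.22, 2.79, 3.14, 3.14, 3.14].

### API

Orientations are given as [roll, pitch, yaw] about the fixed x, y, z axes, in that order (R = Rz(yaw) Ry(pitch) Rx(roll)).
In Python, from cell import env, vision, job gives the robot as it stands.
- The arm moves only by the shell command python3 -m crank 'ROWS' [OPENING]. ROWS is JSON, a list of rows, each a list of 6 numbers: the shift along the tool's x, y, z in mm, then the turn, a rotation vector about the tool's x, y, z in degrees. In form: [[x, y, z, rx, ry, rz], ...]. A call has 1 to 5 rows; each row is the pose to reach, as a shift and turn from the pose measured when the call began, along the tool's axes at that moment; what a row does not reach only later rows make up. A row lasts 1/10 s, in which the tool goes at most 50 mm and 8.59 degrees, less where a joint would pass 70% of its speed; a pose out of reach is approached as far as the arm can. A call with a gripper value outside its range is refused whole. OPENING is the opening, from 0 (shut) to 1 (fully open), set as the call begins (- or left out, the last holds). The fingers move at their own pace and stop on an object; the grip force is fixed at half the most. Time passes only in rows, so rows that repeat a pose let the fingers close. It gives the time, the measured TCP pose, the force and the opening at its end, in the units of the state.
- env.state(): the state, without advancing time (a new reading comes with each control period).
- vision.read_camera(name): name is "side" or "top"; returns (picture, depth): 480x640x3 uint8, blue, green, red; 480x640 float32, mm along the optical axis (not along the pixel's ray), 0 where there is no reading.
- vision.calibration(name): a dict with "vertical_fov" (degrees; the focal length in pixels is half the picture's height over the tangent of half this angle, whatever the lens; pixels are square), "cx", "cy" (the principal point, pixels), "dist" ([k1, k2, p1, p2, k3] as OpenCV has them; the pictures are not rectified), "pose" (4x4, takes a point from camera to world coordinates). Camera axes: x right, y down, z forward; pixel columns grow to the right and rows downward; lengths in mm; the calibration is good to about 2 mm. A picture is of the moment at which its call begins. calibration takes no time and is no camera call.
- job.job_done(): hands the job in, once; it reports no verdict.
The state is a dict: "t": time; "joints": joint angles; "qvel": joint speeds; "tau": joint torques, N m; "eef_pos": TCP position; "tcp_rot": TCP orientation; "ft_force": force on the tool from outside, world axes, zero at the start; "moment": the same for the moment, N m; "opening": opening from 0.0 (shut) to 1.0 (fully open).
Only numpy, scipy, OpenCV 4.12 (cv2) and the standard library are available. Lean on these libraries where they do the work, as an engineer would, in place of code of your own. Each camera call takes 0.05 s, during which the arm holds its last target.

### The job

First slide the shutter of the vial return box fully open. Then pick up the steel chute by its black grip with the three vials lying in it, bring its open mouth over the hole in the box and tip it so that all three vials slide out into the box; do not touch the vials with the gripper. Finally set the empty chute back down on its feet in the middle of its white mat and, after that, slide the shutter fully shut, leaving the timer, the amber bottle and the flask where they are.

Things in the scene. Friction and masses are not known exactly. Their poses are not given: they have to be found in the camera images.
- return_box: Vial return box, grey plastic, hollow, fixed; 110 (x) x 190 (y) x 90 mm high. Origin: centre of its underside, z up. Floor, walls and top plate 4 mm thick. One square hole in its top near the -y end. Two aluminium rails along y on the top at x = +-43 mm, 6 mm wide, up to z = 97 mm; a strip joins them at the +y end, up to z = 96 mm.
- box_hole (a point): Centre of the hole in the box's top plate, at the plate's upper face: box frame (0, -45, 90) mm. The hole is 57 mm square, sides along the box's x and y. Axes as the box's.
- shutter (a joint): Slide of the aluminium shutter plate (78 x 76 mm, its face 4.5 mm above the box top) along the box's +y between the rails, in m: 0 = shut, hole covered; 0.075 = fully open, at its stop, hole clear. It stays where it is left; about 1.5 N moves it. Starts 0 to 20 mm open.
- shutter_tab (a point): Centre of the top edge of the upright black tab at the shutter's +y end: 50 mm along the box's x, 8 mm thick along y, 30 mm tall. It moves with the shutter: box frame (0, -11 + joint, 124.5) mm. Push either broad face, from above, to slide the shutter. Axes as the box's.
- mat: Thin white plastic mat, 250 (x) x 130 (y) x 2 mm, fixed to the worktop; origin at the centre of its underside, z up. The chute starts on it and goes back on it.
- chute: Loose steel channel, 200 mm long (x), about 0.2 kg; open on top and at its mouth (+x end). Origin: middle of its length, at the underside of its feet; z up. Two cross feet 76 mm wide, 14 long, 6 high at x = -60 and +50 mm. Channel floor (upper face) at z = 9 mm, 27 mm wide inside; walls 3 mm thick up to z = 33 mm.
- chute_mouth (a point): Middle of the floor's end edge at the mouth: chute frame (100, 0, 9) mm. Axes as the chute's. The polished channel is slippery: vials lie still while it is level and moved smoothly, begin to slide at about 12 to 17 degrees of mouth-down tilt; 30 to 35 degrees empties it surely.
- chute_grip (a point): Centre of the black grip block that bridges the channel: chute frame (0, 0, 66) mm; 14 mm thick along the chute's x, 44 mm along y, 40 mm high (chute z 46 to 86 mm). Take it from above, fingers closing along the chute's x. Axes as the chute's.
- vial_a_mid (a point): Middle of a capped clear vial, 22 mm diameter, 50 mm long, 18 g; own z along its length. The three vials start lying end to end along the chute's channel; this is the one nearest the closed end.
- vial_b_mid (a point): Middle of the vial that starts in the middle of the row; as vial_a.
- vial_c_mid (a point): Middle of the vial that starts nearest the mouth; as vial_a.
- vial_a: Vial nearest the closed end; origin at the centre of its flat bottom, z along its length towards the cap.
- vial_b: Middle vial; as vial_a.
- vial_c: Vial nearest the mouth; as vial_a.
- lab_timer: Bystander: light grey lab timer, 62 x 66 x 20 mm, origin at the centre of its underside. Leave alone.
- amber_bottle: Bystander: amber bottle, 51 mm diameter, 90 mm high, origin at the centre of its underside. Leave alone.
- flask: Bystander: conical flask, 68 mm diameter, 110 mm high, origin at the centre of its underside. Leave alone.

How it is judged:
By the outcome, as a careful person would: the job done as asked, in the order asked, and still so for the second after the job is handed in, with the robot touching nothing.
It also fails if it takes over 72 s, if anything falls off the work surface, if the arm or the gripper's body presses on something with over 40 N, if the wrist force passes 120 N, or if a joint passes its speed limit or range.

## Working session

There is one attempt and no reset: what is moved stays moved. The work goes in short steps, Python scripts to look and compute and a shell command to move; the robot and the scene stay as the last step left them, time stands still between calls to the robot, and variables do not carry over. Pictures are saved under pics/ and viewed, and the job is handed in when it is done.

```bash
ls; mkdir -p pics; python3 - <<'E'
from cell import env,vision,job
import cv2
print(env.state())
for n in("side","top"):
    p,d=vision.read_camera(n); cv2.imwrite(f"pics/{n}0.png",p); 
    import numpy as np; np.save(f"{n}0.npy",d); print(vision.calibration(n))
E
```

```text
pics
{'t': 0.0, 'joints': array([-1.27962125e+00,  4.91572467e-01,  1.55942586e+00,  1.14904461e-05,
        1.09171391e+00, -1.05587080e-01]), 'qvel': array([-0.00124482, -0.00137754,  0.00259155,  0.00044358, -0.00011516,
        0.00206073]), 'tau': array([ 1.19022850e-03, -6.12643147e+01, -2.58180231e+01,  6.93530194e-02,
        4.82251926e-02, -1.10768869e-04]), 'eef_pos': array([ 241.48425712, -576.20825669,  214.061855  ]), 'tcp_rot': array([-1.57066820e+00,  1.11227872e-03, -1.17403940e+00]), 'ft_force': array([-0.89946408, -0.3040375 ,  0.15780412]), 'moment': array([-0.02866969,  0.0066369 , -0.04098545]), 'opening': 1.0029101724050604}
{'vertical_fov': 52.96188846004528, 'cx': 321.95580452006755, 'cy': 242.7150143423433, 'dist': array([0.02033965, 0.        , 0.        , 0.        , 0.        ]), 'pose': array([[-9.98786319e-01, -2.13747971e-02,  4.43734913e-02,
         4.78376182e+02],
       [-4.91651894e-02,  4.86542919e-01, -8.72272189e-01,
         9.75333481e+02],
       [-2.94496692e-03, -8.73395160e-01, -4.87003307e-01,
         6.70778445e+02],
       [ 0.00000000e+00,  0.00000000e+00,  0.00000000e+00,
         1.00000000e+00]])}
{'vertical_fov': 45.42615784673959, 'cx': 316.5399898144382, 'cy': 241.863004266158, 'dist': array([-0.054239,  0.      ,  0.      ,  0.      ,  0.      ]), 'pose': array([[ 1.90807673e-02, -9.89925200e-01,  1.40299760e-01,
         3.43613885e+02],
       [-9.99612359e-01, -1.60425406e-02,  2.27545340e-02,
        -4.73811339e+01],
       [-2.02745221e-02, -1.40679548e-01, -9.89847568e-01,
         1.42341734e+03],
       [ 0.00000000e+00,  0.00000000e+00,  0.00000000e+00,
         1.00000000e+00]])}
```

View pics/side0.png

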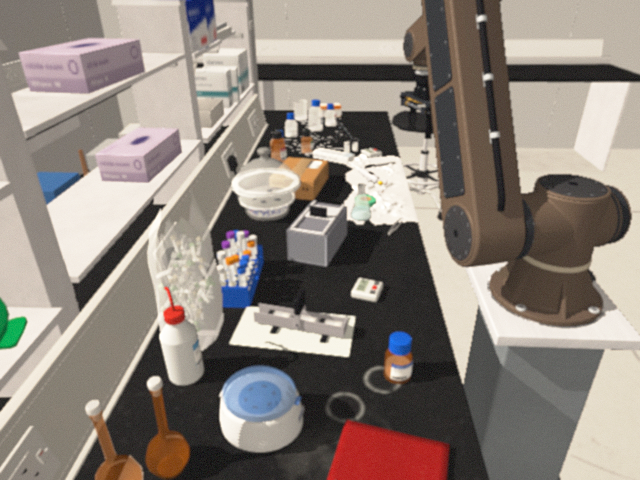

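View pics/top0.png

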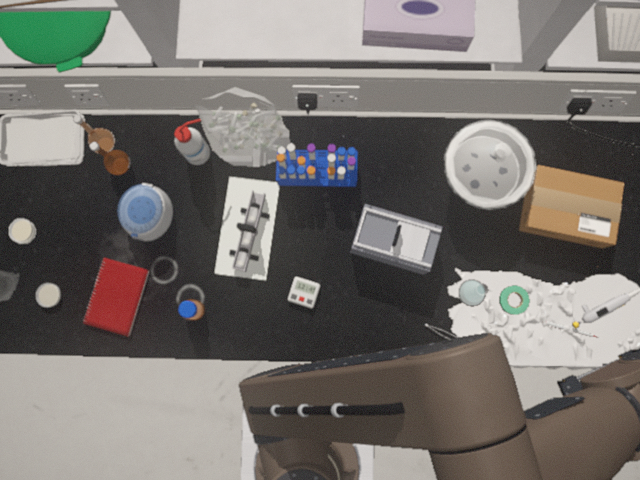

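The top view shows the box around (397,238), the mat and chute around (247,230), the timer at (303,292), the amber bottle at (191,309) and the flask at (473,291). The side view shows the same objects. I'll enlarge the parts that matter.

```bash
python3 - <<'E'
import cv2
t=cv2.imread("pics/top0.png"); s=cv2.imread("pics/side0.png")
def c(im,x,y,w,h,k,n): cv2.imwrite("pics/"+n,cv2.resize(im[y:y+h,x:x+w],None,fx=k,fy=k,interpolation=cv2.INTER_CUBIC))
c(t,340,195,110,85,7,"tbox.png"); c(t,205,170,85,118,5,"tch.png")
c(s,280,190,80,80,7,"sbox.png"); c(s,225,270,140,90,5,"sch.png")
E
```

```text
(no output)
```

View pics/tbox.png

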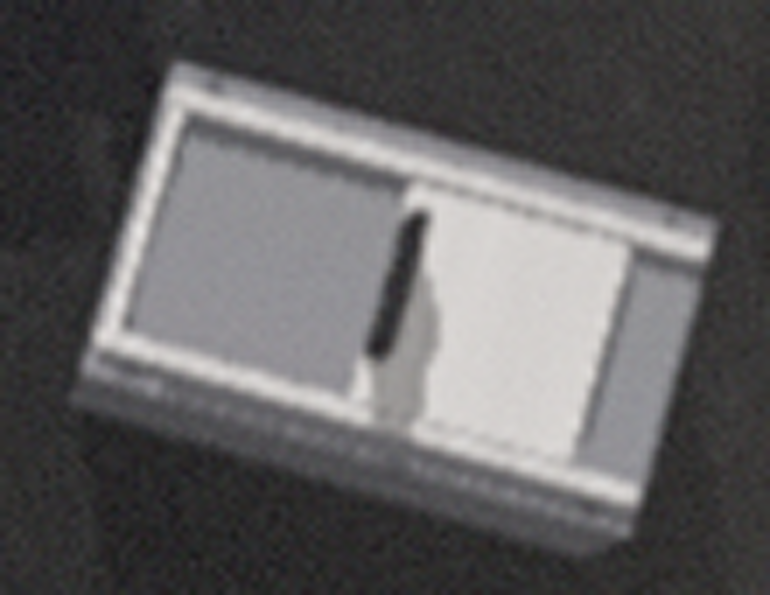

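View pics/tch.png

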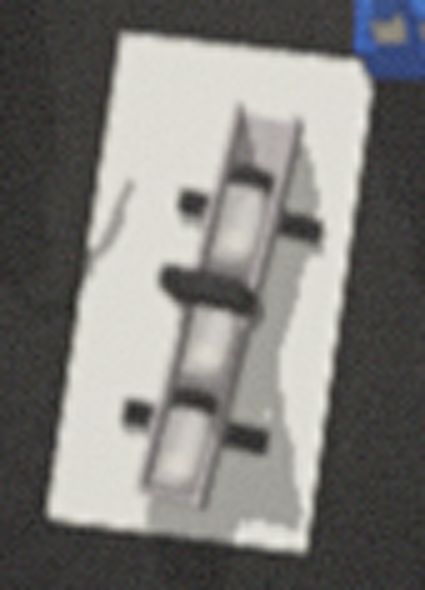

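View pics/sbox.png

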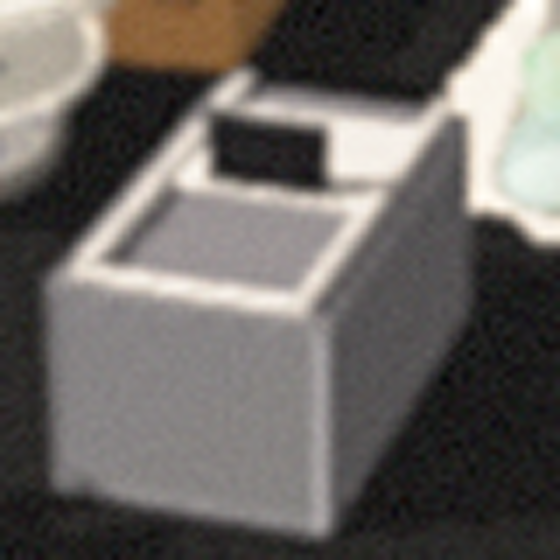

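View pics/sch.png

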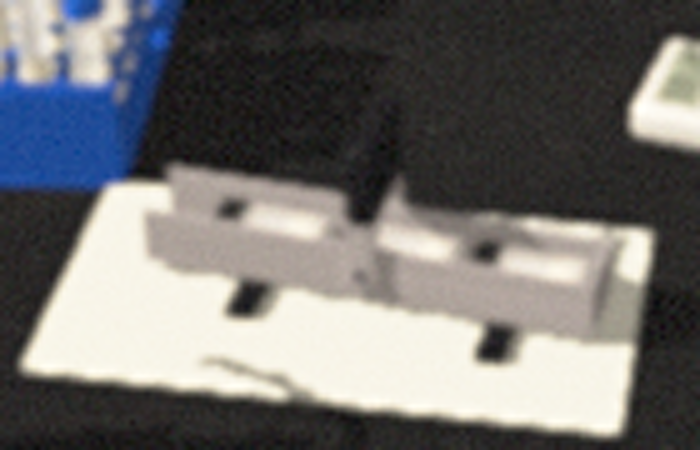

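The box's shut end (with the hole) is towards −y. The chute's mouth is at the image top in the top view, which is +x. I'll fit the poses from corner pixels in both views with height left free, and check with depth.

```bash
cat > h.py <<'E'
import numpy as np, cv2
from scipy.optimize import least_squares
from cell import vision
CAL={n:vision.calibration(n) for n in("side","top")}
def KD(c):
    f=240/np.tan(np.radians(c["vertical_fov"]/2)); return np.array([[f,0,c["cx"]],[0,f,c["cy"]],[0,0,1]]),np.array(c["dist"])
def proj(n,P):
    c=CAL[n];K,D=KD(c);T=np.linalg.inv(c["pose"])
    return cv2.projectPoints(np.asarray(P,float).reshape(-1,1,3),cv2.Rodrigues(T[:3,:3])[0],T[:3,3],K,D)[0].reshape(-1,2)
def ray(n,uv):
    c=CAL[n];K,D=KD(c);p=cv2.undistortPoints(np.array(uv,float).reshape(-1,1,2),K,D).reshape(-1,2)
    return c["pose"][:3,3],np.c_[p,np.ones(len(p))]@c["pose"][:3,:3].T
def onz(n,uv,z):
    o,d=ray(n,uv); return o+d*((z-o[2])/d[:,2])[:,None]
def R(y): return np.array([[np.cos(y),-np.sin(y),0],[np.sin(y),np.cos(y),0],[0,0,1]])
def fit(obs,x0,zfree=True,extra=None,loss="soft_l1"):
    # obs: list of (view, local point or fn(j), pixel)
    def res(p):
        o=[]
        for n,l,uv in obs:
            l=l(p[4]) if callable(l) else l
            o.append(proj(n,[R(p[3])@np.array(l,float)+[p[0],p[1],p[2] if zfree else 0]])[0]-uv)
        return np.ravel(o)
    s=least_squares(res,x0,loss=loss,x_scale=[10,10,10,.1,10][:len(x0)]); r=res(s.x).reshape(-1,2)
    return s.x,r
def depthpts(n,d):
    v,u=np.mgrid[0:480,0:640]; c=CAL[n];o,r=ray(n,np.c_[u.ravel(),v.ravel()])
    return (o+r*d.ravel()[:,None]).reshape(480,640,3)
E
python3 - <<'E'
from h import *
np.set_printoptions(precision=2,suppress=True)
T=lambda x,y:np.array([x/7+340,y/7+195])-0.43
S=lambda x,y:np.array([x/7+280,y/7+190])-0.43
o=[("top",(55,95,90),T(178,65)),("top",(55,-95,90),T(718,215)),("top",(-55,-95,90),T(632,533)),
("top",(46,-95,97),T(712,238)),("top",(-46,-95,97),T(637,500)),("top",(-46,95,96),T(97,345)),("top",(46,95,96),T(172,82)),
("top",lambda j:(25,-11+j,124.5),T(420,212)),("top",lambda j:(-25,-11+j,124.5),T(376,355)),
("side",(55,95,90),S(45,285)),("side",(-55,95,90),S(325,320)),("side",(-55,95,0),S(330,537)),("side",(55,95,0),S(55,490)),
("side",lambda j:(25,-7+j,124.5),S(213,117)),("side",lambda j:(-25,-7+j,124.5),S(325,128))]
for w in("top","side",""):
    x,r=fit([q for q in o if w in q[0]],[580,-150,0,-.28,10]);print(w,x,np.degrees(x[3]),np.abs(r).max(),"\n",r.round(1).tolist())
C=lambda x,y:np.array([x/5+205,y/5+170])-0.4
D=lambda x,y:np.array([x/5+225,y/5+270])-0.4
m=[("top",(125,65,2),C(118,32)),("top",(-125,-65,2),C(307,552)),("top",(-125,65,2),C(47,518)),
("side",(125,65,2),D(22,375)),("side",(-125,65,2),D(622,437)),("side",(-125,-65,2),D(655,230))]
x,r=fit(m,[560,200,0,-.14]);print("mat",x,np.degrees(x[3]),r.round(1).tolist())
k=[("top",(100,16.5,33),C(240,105)),("top",(100,-16.5,33),C(300,120)),("top",(-100,16.5,33),C(145,490)),("top",(-100,-16.5,33),C(208,507)),
("side",(100,16.5,33),D(150,213)),("side",(100,-16.5,33),D(172,165)),("side",(-100,16.5,33),D(600,283)),("side",(-100,-16.5,33),D(615,240))]
for w in("top","side",""):
    x,r=fit([q for q in k if w in q[0]],[560,200,0,-.2]);print("chute",x,np.degrees(x[3]),r.round(1).tolist())
d=np.load("top0.npy");P=depthpts("top",d)
a=P[215:240,232:262].reshape(-1,3);a=a[(a[:,2]>70)&(a[:,2]<100)];print("grip depth",len(a),a.mean(0),a.min(0),a.max(0))
d=np.load("side0.npy");P=depthpts("side",d)
a=P[270:330,285:310].reshape(-1,3);a=a[(a[:,2]>82)&(a[:,2]<95)];print("grip side",len(a),a.mean(0) if len(a) else 0)
E
```

```text
top [ 549.42 -206.91  -11.74   -0.27   16.09] -15.458989015104097 1.1151552467907777 
 [[-0.2, 0.0], [-0.4, 0.7], [-0.1, -0.4], [0.1, 0.6], [0.7, 0.4], [-0.2, -0.1], [-0.2, 0.7], [-0.0, -1.1], [0.5, -1.0]]
side [ 549.36 -213.4    -4.53   -0.28   10.31] -15.818611134598395 1.1025386545210267 
 [[0.4, -0.2], [0.3, 1.0], [-0.5, -0.0], [0.2, -0.1], [-1.1, -0.7], [0.3, 0.2]]
 [ 547.91 -205.18    0.47   -0.27   15.41] -15.662701432775119 1.4678164241977925 
 [[-0.5, -0.5], [-0.1, 0.6], [-0.0, -0.1], [0.4, 0.5], [0.8, 0.6], [-0.8, -0.4], [-0.6, 0.1], [0.2, -1.3], [0.6, -1.0], [0.6, -0.4], [0.8, 0.8], [0.0, 0.0], [0.4, -0.1], [-1.5, -0.3], [0.2, 0.6]]
mat [579.57 162.66  -1.63  -0.1 ] -5.804284823931314 [[0.1, 0.6], [-0.5, -0.5], [0.2, 0.1], [0.1, -0.3], [0.2, -0.5], [-0.5, 1.0]]
chute [569.83 153.62 -19.61  -0.2 ] -11.56766929371791 [[-0.3, 0.2], [0.4, -0.1], [-0.2, 0.2], [0.1, -0.3]]
chute [566.97 149.41  -0.83  -0.21] -11.76386389599832 [[-0.5, -0.3], [0.6, 0.5], [-0.2, 0.4], [0.1, -0.6]]
chute [566.81 150.68   0.01  -0.2 ] -11.642671139307438 [[-0.1, -0.4], [0.7, -0.6], [-0.4, 0.7], [0.1, 0.2], [-0.6, -0.2], [0.5, 0.6], [-0.0, 0.4], [0.2, -0.6]]
grip depth 122 [567.2  153.04  85.79] [557.85 132.11  70.32] [578.56 175.72  96.06]
grip side 102 [569.1  159.63  87.59]
```

The two-view fits put every underside at z≈0. The box is at (548,−205) with yaw −15.7° and the shutter about 15 mm open. The chute is at (567,151) with yaw −11.6°, and the mat is at (580,163) with yaw −5.8°. Next is a helper that turns targets into row numbers.

```bash
cat > g.py <<'E'
import sys,numpy as np
from scipy.spatial.transform import Rotation as Ro
from cell import env
BOX=(548.2,-205.2,np.radians(-15.7))
def box(x,y): c,s=np.cos(BOX[2]),np.sin(BOX[2]); return np.array([BOX[0]+c*x-s*y,BOX[1]+s*x+c*y])
def Rt(yaw,tilt=0): # tilt: +x end down, about the horizontal y axis of the yawed frame (deg)
    return Ro.from_euler("z",yaw,degrees=True)*Ro.from_euler("y",tilt,degrees=True)*Ro.from_euler("x",-90,degrees=True)
def go(p,yaw,tilt=0):
    s=env.state(); R0=Ro.from_euler("xyz",s["tcp_rot"])
    d=R0.inv().apply(np.array(p)-s["eef_pos"]); r=(R0.inv()*Rt(yaw,tilt)).as_rotvec(degrees=True)
    print("t",round(s["t"],2),"pos",s["eef_pos"].round(1),"F",s["ft_force"].round(1),"-> row",d.round(1),r.round(2),"n>=",max(np.linalg.norm(d)/50,np.linalg.norm(r)/8.59).round(1))
E
python3 -c "
from g import *
b=box(0,-25);print(b);go([*b,214],-15.7)"
python3 -m crank '[[0,0,0,0,0,0]]' 0
python3 - <<'E'
from h import *
print(onz("top",[(303,292),(191,309),(473,291)],60),proj("top",[[541,-229,112]]))
E
```

```text
[ 541.43498885 -229.26729366]
t 0.1 pos [ 241.5 -576.2  214.1] F [-0.4  0.1 -0.4] -> row [-2.041e+02  4.000e-01  4.107e+02] [-3.000e-02 -5.157e+01 -5.000e-02] n>= 9.2
t: 0.2
eef_pos: [241.5, -576.1, 213.8]
tcp_rot: [-1.571, 0.002, -1.174]
ft_force: [-0.1, -0.3, -0.2]
opening: 0.959
[[ 416.09283575   13.82536601   60.        ]
 [ 370.56360436  279.85778964   60.        ]
 [ 425.23270334 -389.24520498   60.        ]] [[408.34049446 238.39973565]]
```

```bash
python3 -m crank '[[-20,0,41,0,-5,0],[-41,0,82,0,-11,0],[-61,0,123,0,-17,0],[-82,0,164,0,-23,0],[-102,0,205,0,-28,0]]' 0
python3 -c "
from g import *
go([*box(0,-25),214],-15.7)"
```

```text
t: 0.7
eef_pos: [391.9, -401.2, 213.9]
tcp_rot: [-1.57, 0.002, -0.681]
ft_force: [0.7, 0.0, -0.4]
opening: 0.548
t 0.7 pos [ 391.9 -401.2  213.9] F [ 0.7  0.  -0.4] -> row [7.800e+00 1.000e-01 2.277e+02] [ -0.07 -23.34  -0.08] n>= 4.6
```

```bash
python3 -m crank '[[2,0,45,0,-5,0],[4,0,90,0,-10,0],[6,0,135,0,-15,0],[8,0,180,0,-20,0],[8,0,225,0,-23,0]]' 0
python3 -m crank '[[0,0,30,0,0,0],[0,10,3,0,0,0],[0,40,3,0,0,0]]' 0
python3 - <<'E'
from g import *
go([*box(0,-25),112],-15.7)
from h import *
p,d=vision.read_camera("top");cv2.imwrite("pics/t1.png",cv2.resize(p[190:290,330:460],None,fx=6,fy=6,interpolation=2))
p,d=vision.read_camera("side");cv2.imwrite("pics/s1.png",cv2.resize(p[150:275,260:400],None,fx=5,fy=5,interpolation=2))
E
```

```text
t: 1.2
eef_pos: [540.9, -229.9, 214.1]
tcp_rot: [-1.569, 0.001, -0.277]
ft_force: [-0.4, -0.2, 0.1]
opening: 0.129
t: 1.5
eef_pos: [543.0, -227.9, 175.6]
tcp_rot: [-1.571, -0.004, -0.275]
ft_force: [-0.6, -0.6, 0.3]
opening: 0.004
t 1.5 pos [ 543.  -227.9  175.6] F [-0.6 -0.6  0.3] -> row [-1.3 63.6 -1.8] [ 0.   -0.06  0.21] n>= 1.3
```

View pics/t1.png

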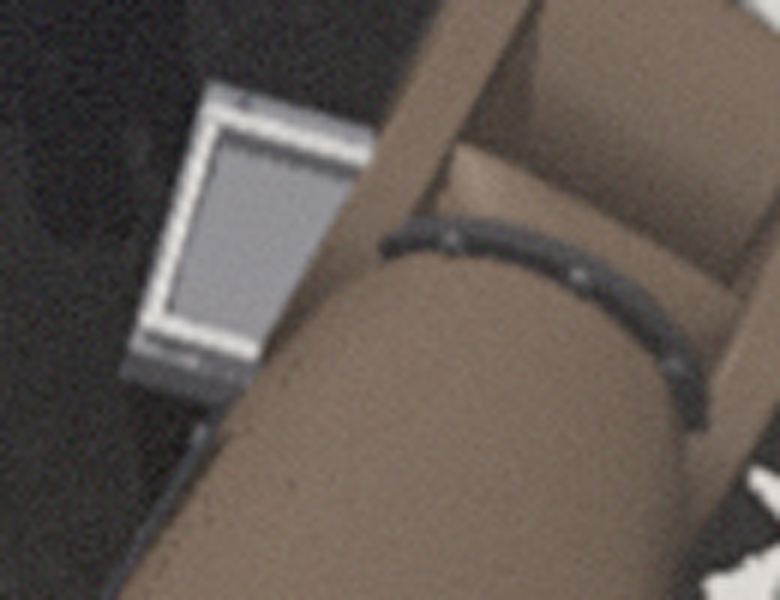

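View pics/s1.png

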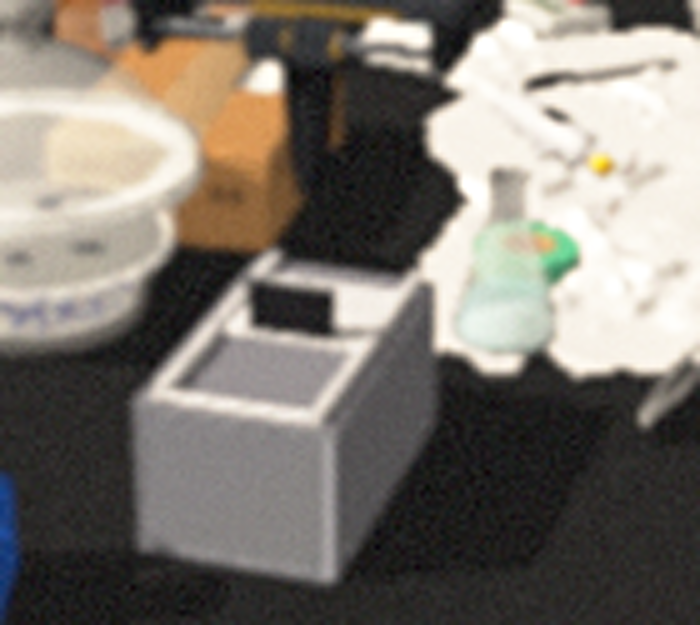

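In the side view the shut fingers are above and behind the black tab, with tips near crop (310,185). The top view is blocked by the arm. I'll descend and push towards box +y.

```bash
python3 -m crank '[[-1,32,-2,0,0,0],[-1,64,-2,0,0,0],[-1,64,-2,0,0,0]]'
python3 -m crank '[[0,0,15,0,0,0],[0,0,30,0,0,0],[0,0,45,0,0,0],[0,0,60,0,0,0],[0,0,66,0,0,0]]'
python3 -c "
from g import *
go([*box(0,50),112],-15.7)"
```

```text
t: 1.9
eef_pos: [537.1, -226.9, 104.8]
tcp_rot: [-1.567, 0.012, -0.277]
ft_force: [-0.0, 0.4, 1.0]
opening: 0.003
t: 2.4
eef_pos: [556.0, -161.6, 106.0]
tcp_rot: [-1.567, 0.011, -0.275]
ft_force: [0.3, -2.2, 0.9]
opening: 0.004
t 2.4 pos [ 556.  -161.6  106. ] F [ 0.3 -2.2  0.9] -> row [ 4.2 -6.   5.9] [-0.23 -0.07 -0.6 ] n>= 0.2
```

```bash
python3 -m crank '[[0,-4,3,0,0,0],[0,-4,5,0,0,0],[0,-4,5,0,0,0]]'
python3 -m crank '[[0,0,2,0,0,0],[0,0,4,0,0,0],[0,0,4,0,0,0]]'
python3 -c "
from g import *
go([*box(0,50),112],-15.7)"
```

```text
t: 2.7
eef_pos: [557.5, -156.6, 110.2]
tcp_rot: [-1.567, 0.01, -0.275]
ft_force: [-0.7, -0.2, -0.9]
opening: 0.01
t: 3.0
eef_pos: [558.0, -154.9, 110.2]
tcp_rot: [-1.57, 0.011, -0.275]
ft_force: [-4.8, -14.4, -1.4]
opening: 0.005
t 3.0 pos [ 558.  -154.9  110.2] F [ -4.8 -14.4  -1.4] -> row [ 4.2 -1.9 -1. ] [-0.07 -0.06 -0.6 ] n>= 0.1
```

The force rose to 15 N with the tip at box y≈51, as expected at the stop. Now back off, rise and go to the chute.

```bash
python3 -m crank '[[2,0,-15,0,0,0],[2,-45,-15,0,0,0],[2,-90,-15,0,0,0],[2,-100,-15,0,0,0]]'
python3 -c "
from g import *
go([567,151.5,205],-11.6)"
```

```text
t: 3.4
eef_pos: [558.1, -171.7, 214.6]
tcp_rot: [-1.57, 0.004, -0.276]
ft_force: [-0.3, -0.5, 0.4]
opening: 0.003
t 3.4 pos [ 558.1 -171.7  214.6] F [-0.3 -0.5  0.4] -> row [-79.5  10.2 313.4] [-0.05 -4.21 -0.23] n>= 6.5
```

```bash
python3 -m crank '[[-10,0,42,0,0,0],[-20,0,84,0,-1,0],[-31,0,126,0,-2,0],[-42,0,168,0,-2,0],[-53,0,210,0,-3,0]]' 0.65
python3 -m crank '[[-10,0,42,0,0,0],[-20,5,80,0,-1,0],[-26,10,103,0,-1,0],[-26,10,103,0,-1,0]]' 0.65
python3 - <<'E'
from g import *
go([567,151.5,51],-11.6)
from h import *
p,d=vision.read_camera("top");cv2.imwrite("pics/t2.png",p[120:360,200:480].repeat(2,0).repeat(2,1))
p,d=vision.read_camera("side");cv2.imwrite("pics/s2.png",cv2.resize(p[170:370,200:380],None,fx=4,fy=3,interpolation=2))
print(proj("side",[[567,151.5,86]]),proj("top",[box(0,-45).tolist()+[90]]))
E
```

```text
t: 3.9
eef_pos: [564.2, 45.9, 214.5]
tcp_rot: [-1.57, 0.004, -0.224]
ft_force: [0.4, -0.1, -0.2]
opening: 0.37
t: 4.3
eef_pos: [561.1, 154.3, 203.6]
tcp_rot: [-1.57, 0.006, -0.204]
ft_force: [0.7, -0.7, 0.1]
opening: 0.638
t 4.3 pos [561.1 154.3 203.6] F [ 0.7 -0.7  0.1] -> row [  7.3 152.5  -1.7] [-0.07 -0.09 -0.36] n>= 3.1
[[299.81085695 294.39019073]] [[415.38090566 242.00831523]]
```

View pics/t2.png

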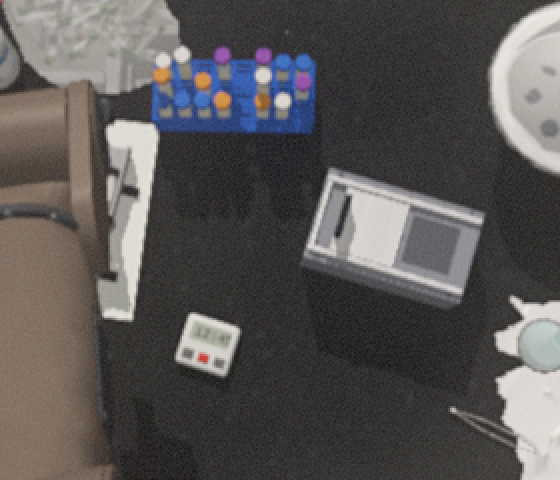

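View pics/s2.png

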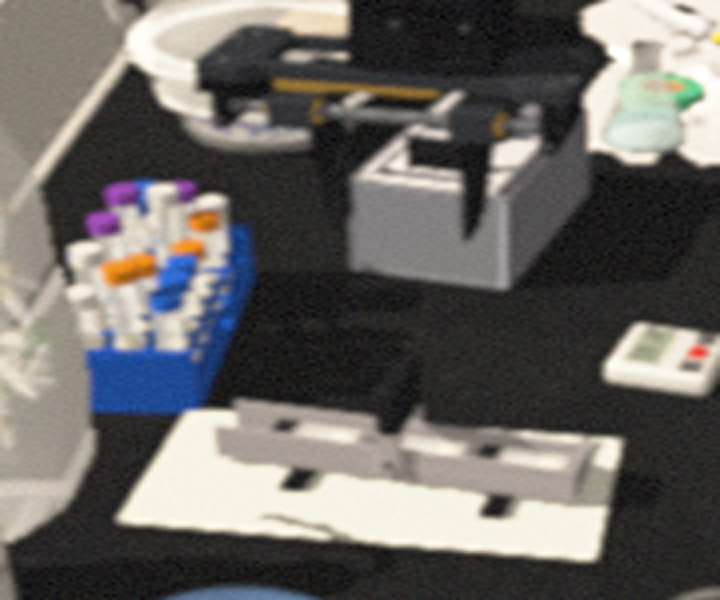

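The shutter is fully open. The hole centre shows at top pixel ≈(416,242) against a predicted (415,242). The grip's top lies at the projected spot, side crop ≈(399,372). Descending.

```bash
python3 -m crank '[[7,40,-2,0,0,0],[7,80,-2,0,0,0],[7,110,-2,0,0,0],[7,110,-2,0,0,0]]' 0.65
python3 - <<'E'
from g import *
go([567,151.5,51],-11.6)
from h import *
p,d=vision.read_camera("side");cv2.imwrite("pics/s3.png",cv2.resize(p[230:350,230:370],None,fx=5,fy=5,interpolation=2))
E
```

```text
t: 4.8
eef_pos: [566.0, 146.9, 90.9]
tcp_rot: [-1.572, 0.011, -0.208]
ft_force: [0.1, -0.5, 0.8]
opening: 0.649
t 4.8 pos [566.  146.9  90.9] F [ 0.1 -0.5  0.8] -> row [ 0.5 39.9  4.8] [ 0.07 -0.31 -0.65] n>= 0.8
```

View pics/s3.png

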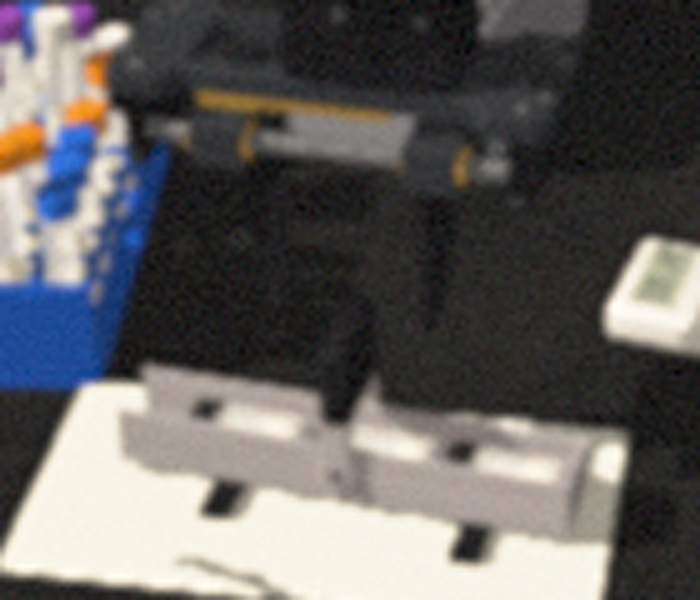

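The fingers straddle the black grip: the right fingertip is near crop (432,330) and the grip near (350,350). Going down the rest.

```bash
python3 -m crank '[[0,15,5,0,0,-0.6],[0,30,5,0,0,-0.6],[0,40,5,0,0,-0.6],[0,40,5,0,0,-0.6]]' 0.65
python3 -c "
from g import *
go([567,151.5,51],-11.6)"
```

```text
t: 5.25
eef_pos: [568.2, 151.8, 53.6]
tcp_rot: [-1.571, -0.002, -0.208]
ft_force: [0.0, 0.5, 0.9]
opening: 0.652
t 5.25 pos [568.2 151.8  53.6] F [0.  0.5 0.9] -> row [-1.1  2.6 -0.5] [ 0.01 -0.33  0.14] n>= 0.1
```

```bash
python3 -m crank '[[-1,3,0,0,0,0],[-1,3,0,0,0,0],[-1,3,0,0,0,0],[-1,3,0,0,0,0],[-1,3,0,0,0,0]]' 0
python3 -c "
from g import *
go([567,151.5,51],-11.6)"
python3 -m crank '[[0,0,0,0,0,0],[0,0,0,0,0,0]]' 0
python3 -c "
from g import *
go([567,151.5,51],-11.6)"
```

```text
t: 5.75
eef_pos: [567.2, 152.0, 50.9]
tcp_rot: [-1.571, -0.003, -0.208]
ft_force: [0.3, 0.7, -0.3]
opening: 0.284
t 5.75 pos [567.2 152.   50.9] F [ 0.3  0.7 -0.3] -> row [-0.1 -0.1 -0.6] [-0.   -0.33  0.15] n>= 0.0
t: 5.95
eef_pos: [567.3, 152.1, 51.0]
tcp_rot: [-1.571, -0.003, -0.208]
ft_force: [-0.6, 1.5, 2.8]
opening: 0.148
t 5.95 pos [567.3 152.1  51. ] F [-0.6  1.5  2.8] -> row [-0.2  0.  -0.7] [-0.01 -0.34  0.16] n>= 0.0
```

The opening of 0.148 × 95 ≈ 14 mm matches the grip block. Lifting slowly.

```bash
python3 -m crank '[[0,0,0,0,0,0],[0,-2,0,0,0,0],[0,-6,0,0,0,0],[0,-12,0,0,0,0],[0,-18,0,0,0,0]]' 0
python3 -c "
from g import *
go([567,151.5,191],-11.6)"
python3 - <<'E'
from h import *
p,d=vision.read_camera("side");cv2.imwrite("pics/s4.png",cv2.resize(p[230:350,230:370],None,fx=5,fy=5,interpolation=2))
E
```

```text
t: 6.45
eef_pos: [567.3, 152.1, 69.6]
tcp_rot: [-1.571, -0.003, -0.208]
ft_force: [-0.2, 0.3, -2.0]
opening: 0.144
t 6.45 pos [567.3 152.1  69.6] F [-0.2  0.3 -2. ] -> row [ 1.000e-01 -1.214e+02 -6.000e-01] [-0.01 -0.34  0.17] n>= 2.4
```

View pics/s4.png

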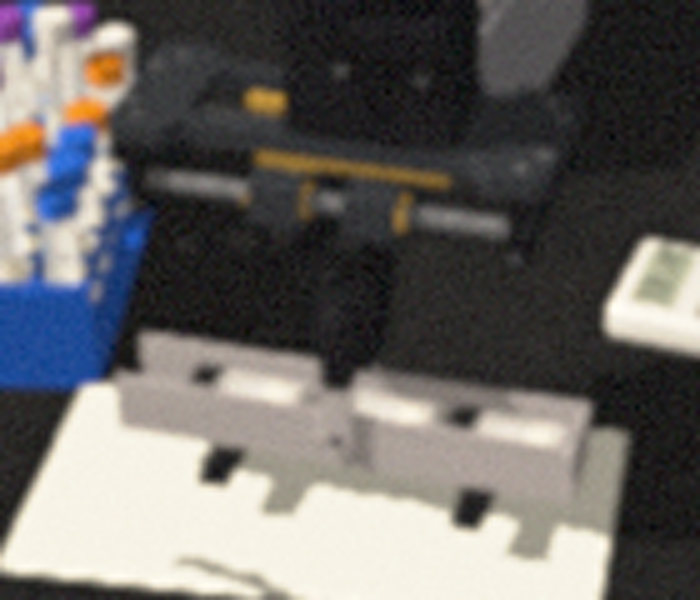

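The chute is off the mat, level, with all three vials still in it. Lifting on smoothly.

```bash
python3 -m crank '[[0,-10,0,0,0,0],[0,-28,0,0,0,0],[0,-50,0,0,0,0],[0,-75,0,0,0,0],[0,-95,0,0,0,0]]' 0
python3 -m crank '[[0,-12,0,0,0,0],[0,-20,0,0,0,0],[0,-24,0,0,0,0],[0,-26,0,0,0,0]]' 0
python3 -c "
from g import *
b=box(-24,-45); c,s=np.cos(BOX[2]),np.sin(BOX[2]); g=b-100*np.array([c,s]);print(b,g)
go([*g,195],-15.7)"
```

```text
t: 7.0
eef_pos: [567.5, 152.3, 167.6]
tcp_rot: [-1.57, -0.005, -0.208]
ft_force: [0.3, -0.1, -2.5]
opening: 0.147
t: 7.4
eef_pos: [567.1, 152.2, 193.4]
tcp_rot: [-1.57, -0.005, -0.208]
ft_force: [0.1, -0.9, -2.5]
opening: 0.148
[ 512.91837802 -242.02671789] [ 416.64920337 -214.96667329]
t 7.4 pos [567.1 152.2 193.4] F [ 0.1 -0.9 -2.5] -> row [ -71.3   -2.3 -390.3] [-0.06  3.77  0.27] n>= 7.9
```

```bash
python3 -m crank '[[-1,0,-8,0,0,0.1],[-5,0,-25,0,0.2,0.2],[-9,0,-50,0,0.5,0.3],[-14,0,-78,0,0.8,0.3],[-20,0,-108,0,1.1,0.3]]' 0
python3 -m crank '[[-5,0,-30,0,0.3,0],[-11,0,-60,0,0.6,0],[-16,0,-90,0,0.9,0],[-22,0,-120,0,1.2,0],[-27,0,-150,0,1.5,0]]' 0
python3 -c "
from g import *
go([416.6,-215,195],-15.7)"
```

```text
t: 7.9
eef_pos: [523.9, 49.0, 192.6]
tcp_rot: [-1.57, 0.002, -0.228]
ft_force: [0.8, -0.7, -2.6]
opening: 0.146
t: 8.4
eef_pos: [461.9, -92.7, 192.2]
tcp_rot: [-1.57, 0.003, -0.255]
ft_force: [0.2, -0.7, -2.4]
opening: 0.148
t 8.4 pos [461.9 -92.7 192.2] F [ 0.2 -0.7 -2.4] -> row [ -13.1   -2.8 -129.8] [-0.03  1.1  -0.15] n>= 2.6
```

```bash
python3 -m crank '[[-3,0,-28,0,0.2,0],[-6,0,-56,0,0.5,0],[-9,0,-82,0,0.8,0],[-11,0,-105,0,1.1,0],[-12,-1,-120,0,1.1,0]]' 0
python3 -m crank '[[0,0,-6,0,0,0],[0,0,-9,0,0,0],[0,0,-9,0,0,0]]' 0
python3 - <<'E'
from g import *
go([416.6,-215,150],-15.7)
from h import *
p,d=vision.read_camera("side");cv2.imwrite("pics/s5.png",cv2.resize(p[150:270,260:420],None,fx=5,fy=5,interpolation=2))
p,d=vision.read_camera("top");cv2.imwrite("pics/t5.png",cv2.resize(p[180:330,340:480],None,fx=4,fy=4,interpolation=2))
E
```

```text
t: 8.9
eef_pos: [418.2, -207.4, 192.7]
tcp_rot: [-1.57, 0.004, -0.276]
ft_force: [-1.0, -0.6, -0.5]
opening: 0.147
t: 9.2
eef_pos: [415.4, -216.1, 192.5]
tcp_rot: [-1.57, 0.004, -0.276]
ft_force: [-0.1, -1.1, -2.5]
opening: 0.146
t 9.2 pos [ 415.4 -216.1  192.5] F [-0.1 -1.1 -2.5] -> row [ 1.1 42.5  1.3] [-0.05 -0.14 -0.24] n>= 0.9
```

View pics/s5.png

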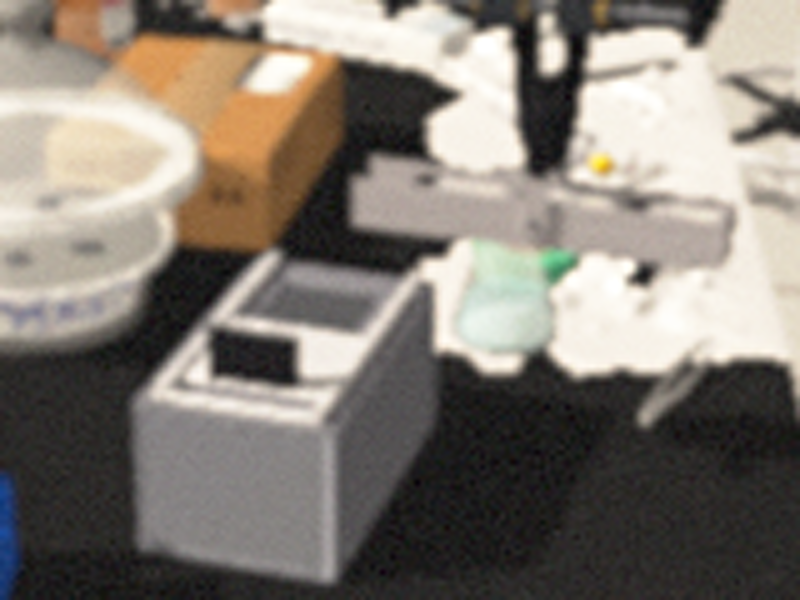

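View pics/t5.png

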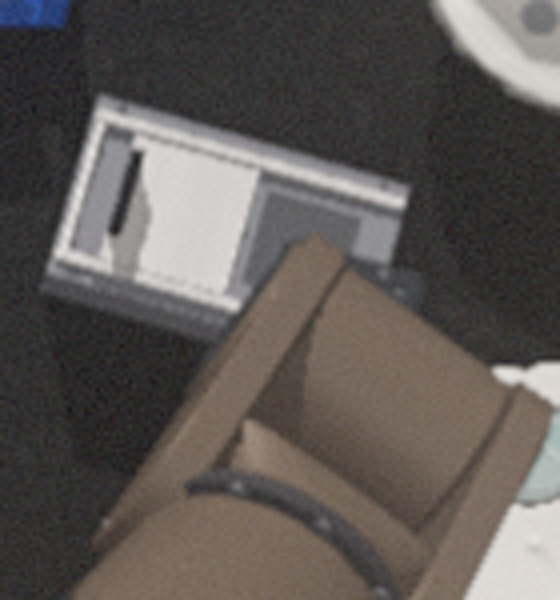

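```bash
python3 - <<'E'
from g import *; from h import *
s=env.state(); Rc=Ro.from_euler("xyz",s["tcp_rot"])*Ro.from_euler("x",90,degrees=True)
o=s["eef_pos"]-Rc.apply([0,0,51])
L=np.array([(100,16.5,33),(100,16.5,6),(-100,16.5,33),(-100,16.5,6),(100,-16.5,33)],float)
print((proj("side",Rc.apply(L)+o)-[260,150])*5, "hole corners top",[((proj("top",[[*box(x,y),90]])-[340,180])*4).round() for x,y in((28.5,-16.5),(28.5,-73.5))])
E
```

```text
[[351.94928664 180.03627601]
 [351.85149733 226.48359843]
 [723.66793965 225.19006504]
 [719.63644999 273.27904407]
 [370.29988169 158.06874608]] hole corners top [array([[268., 188.]]), array([[361., 216.]])]
```

The mouth corners match the prediction within a pixel. The chute is level to within about 2°, with its mouth at the near side of the hole. Lower to just above the rails.

```bash
python3 -m crank '[[0,8,0,0,0,0],[1,20,1,0,0,0],[1,32,1,0,0,0],[1,40,1,0,0,0],[1,43,1,0,0,0]]' 0
python3 -m crank '[[0,0,0,0,0,0],[0,0,0,0,0,0]]' 0
python3 - <<'E'
from g import *
go([416.6,-215,150],-15.7); print(env.state()["joints"].round(2))
from h import *
p,d=vision.read_camera("side");cv2.imwrite("pics/s6.png",cv2.resize(p[160:260,290:420],None,fx=6,fy=6,interpolation=2))
E
```

```text
t: 9.8
eef_pos: [416.6, -214.3, 148.7]
tcp_rot: [-1.569, 0.005, -0.275]
ft_force: [-0.2, -0.3, -2.5]
opening: 0.145
t: 10.0
eef_pos: [416.7, -214.3, 148.8]
tcp_rot: [-1.569, 0.005, -0.275]
ft_force: [-0.8, -0.5, -1.7]
opening: 0.145
t 10.0 pos [ 416.7 -214.3  148.8] F [-0.8 -0.5 -1.7] -> row [ 0.1 -1.2 -0.7] [-0.08 -0.04 -0.31] n>= 0.0
[-0.62  0.36  2.   -0.    0.78 -0.34]
```

View pics/s6.png

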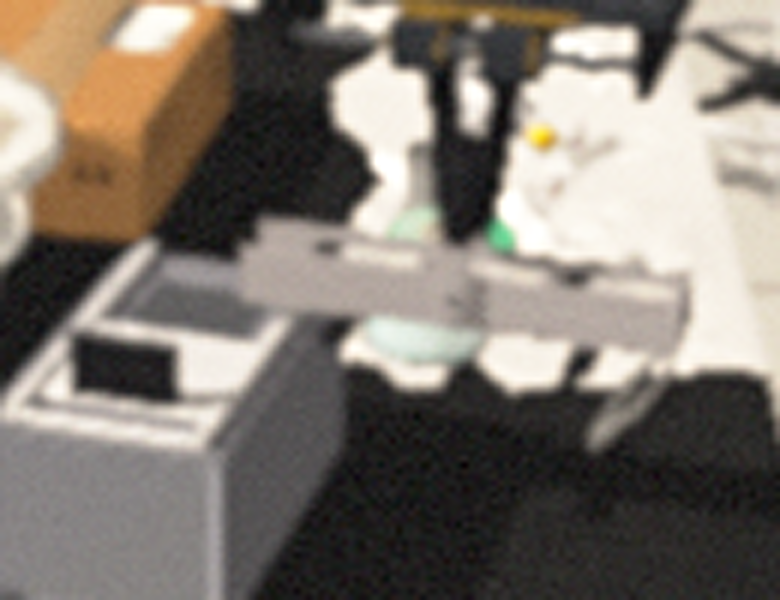

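The mouth (crop ≈(243,285)) sits above the near rail and hole edge, and the vials are still in place. Tipping about the mouth.

```bash
python3 -m crank '[[7,-10,-1,0,0,8],[16,-19,-1,0,0,16],[26,-27,-1,0,0,24],[38,-34,-1,0,0,32],[50,-40,-1,0,0,40]]' 0
python3 - <<'E'
from h import *; from g import *
s=env.state();Rc=Ro.from_euler("xyz",s["tcp_rot"])*Ro.from_euler("x",90,degrees=True)
print(Rc.as_euler("ZYX",degrees=True), Rc.apply([100,0,-42])+s["eef_pos"],box(-24,-45),s["joints"].round(2))
p,d=vision.read_camera("side");cv2.imwrite("pics/s7.png",cv2.resize(p[140:260,270:420],None,fx=5,fy=5,interpolation=2))
E
```

```text
t: 10.55
eef_pos: [465.9, -229.3, 190.0]
tcp_rot: [-1.57, 0.706, -0.275]
ft_force: [-0.7, 0.3, -1.8]
opening: 0.146
[-1.57374897e+01  4.04556404e+01  1.77059934e-02] [ 512.92153587 -242.54927752   93.11220204] [ 512.91837802 -242.02671789] [-0.51  0.68  1.46 -0.15  1.69 -0.2 ]
```

View pics/s7.png

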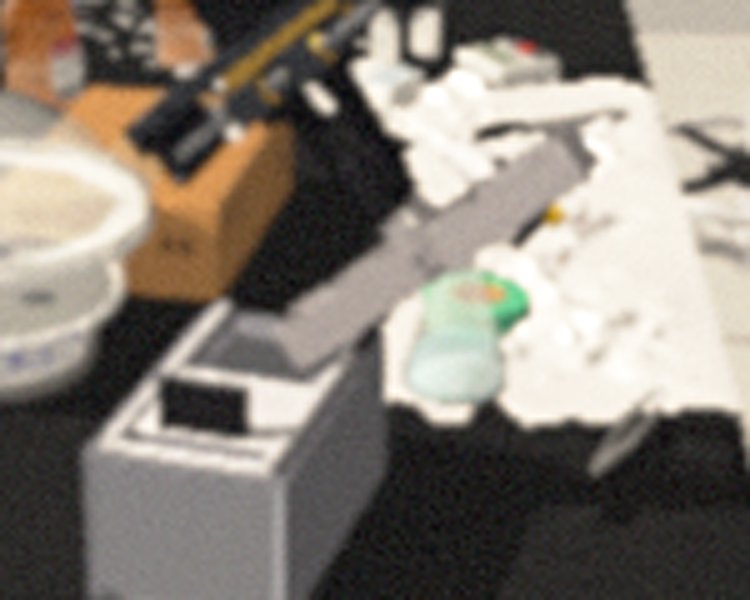

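The chute is tilted 40° with its mouth over the hole. I'll wait and look again.

```bash
python3 -m crank '[[0,0,0,0,0,0],[0,0,0,0,0,0],[0,0,0,0,0,0],[0,0,0,0,0,0],[0,0,0,0,0,0]]' 0
python3 -m crank '[[0,0,0,0,0,0],[0,0,0,0,0,0],[0,0,0,0,0,0],[0,0,0,0,0,0],[0,0,0,0,0,0]]' 0
python3 - <<'E'
from h import *
p,d=vision.read_camera("side");cv2.imwrite("pics/s8.png",cv2.resize(p[140:260,270:420],None,fx=5,fy=5,interpolation=2))
p,d=vision.read_camera("top");cv2.imwrite("pics/t8.png",cv2.resize(p[190:340,330:500],None,fx=4,fy=4,interpolation=2))
E
```

```text
t: 11.1
eef_pos: [467.0, -229.6, 188.7]
tcp_rot: [-1.569, 0.716, -0.274]
ft_force: [-0.0, -0.7, -0.9]
opening: 0.143
t: 11.6
eef_pos: [467.0, -229.5, 188.7]
tcp_rot: [-1.569, 0.716, -0.274]
ft_force: [0.2, -0.3, -1.6]
opening: 0.144
```

View pics/s8.png

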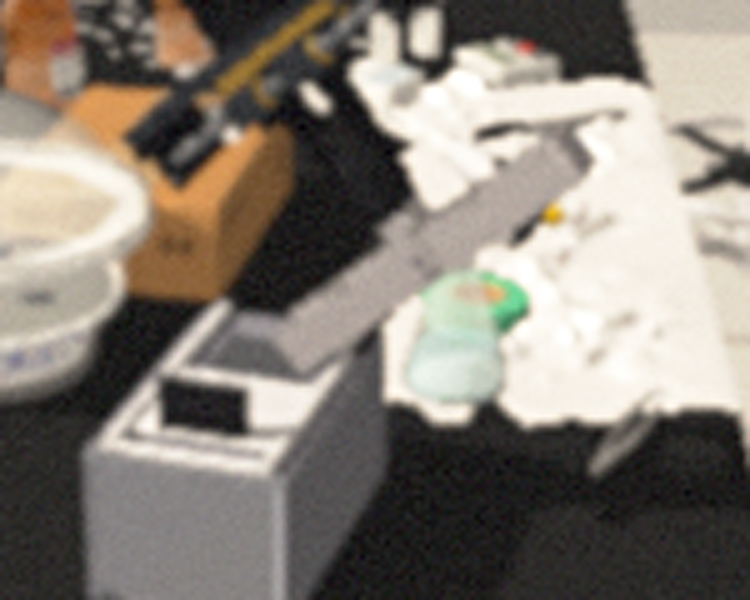

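View pics/t8.png

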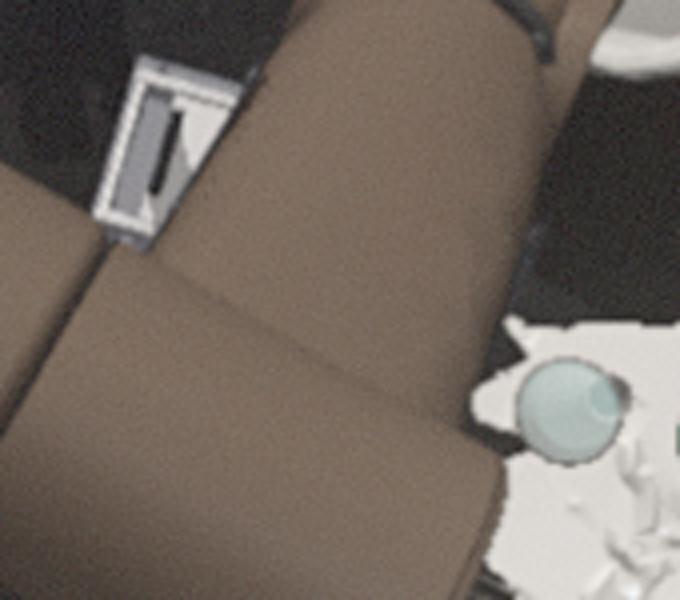

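The weight dropped by about 1 N, which suggests the chute is empty. I'll level it back up, going up and away from the box first, with the rows computed in the tilted tool axes.

```bash
python3 - <<'E'
from g import *
c,s=np.cos(BOX[2]),np.sin(BOX[2])
m=np.array([512.9,-242.3])
for th,mz in((33,105),(25,118),(17,130),(9,140),(0.5,145)):
    t=np.radians(th);h=-100*np.cos(t)+42*np.sin(t);z=100*np.sin(t)+42*np.cos(t)
    go([*(m+h*np.array([c,s])),mz+z],-15.7,th)
E
```

```text
t 11.7 pos [ 467.  -229.5  188.7] F [-0.2  0.3 -1. ] -> row [-14.    4.2   0.1] [-0.08 -0.   -8.05] n>= 0.9
t 11.7 pos [ 467.  -229.5  188.7] F [-0.2  0.3 -1. ] -> row [-25.4   9.3   0.1] [-8.000e-02 -1.000e-02 -1.605e+01] n>= 1.9
t 11.7 pos [ 467.  -229.5  188.7] F [-0.2  0.3 -1. ] -> row [-34.   15.4   0.1] [-8.000e-02 -2.000e-02 -2.405e+01] n>= 2.8
t 11.7 pos [ 467.  -229.5  188.7] F [-0.2  0.3 -1. ] -> row [-39.1  22.9   0.1] [-8.000e-02 -2.000e-02 -3.205e+01] n>= 3.7
t 11.7 pos [ 467.  -229.5  188.7] F [-0.2  0.3 -1. ] -> row [-38.7  34.7   0.1] [-8.000e-02 -3.000e-02 -4.055e+01] n>= 4.7
```

```bash
python3 -m crank '[[-14,4,0,0,0,-8],[-25,9,0,0,0,-16],[-34,15,0,0,0,-24],[-39,23,0,0,0,-32],[-39,35,0,0,0,-40.5]]' 0
python3 -m crank '[[0,-5,20,0,0,0],[-10,-10,60,0,0,0],[-15,-15,100,0,0,0],[-18,-15,140,0,0,0],[-18,-15,150,0,0,0]]' 0
python3 - <<'E'
from g import *
go([567,151.5,195],-11.6)
from h import *
p,d=vision.read_camera("side");cv2.imwrite("pics/s9.png",cv2.resize(p[170:290,260:400],None,fx=5,fy=5,interpolation=2))
p,d=vision.read_camera("top");cv2.imwrite("pics/t9.png",cv2.resize(p[180:330,280:480],None,fx=4,fy=4,interpolation=2))
E
```

```text
t: 12.2
eef_pos: [416.7, -215.5, 189.0]
tcp_rot: [-1.571, 0.002, -0.275]
ft_force: [0.8, 0.1, -2.1]
opening: 0.146
t: 12.7
eef_pos: [440.0, -63.5, 204.3]
tcp_rot: [-1.571, 0.002, -0.273]
ft_force: [-0.8, 0.0, -2.0]
opening: 0.149
t 12.7 pos [440.  -63.5 204.3] F [-0.8  0.  -2. ] -> row [ 64.5   9.1 241.2] [ 0.01 -4.02 -0.11] n>= 5.0
```

View pics/s9.png

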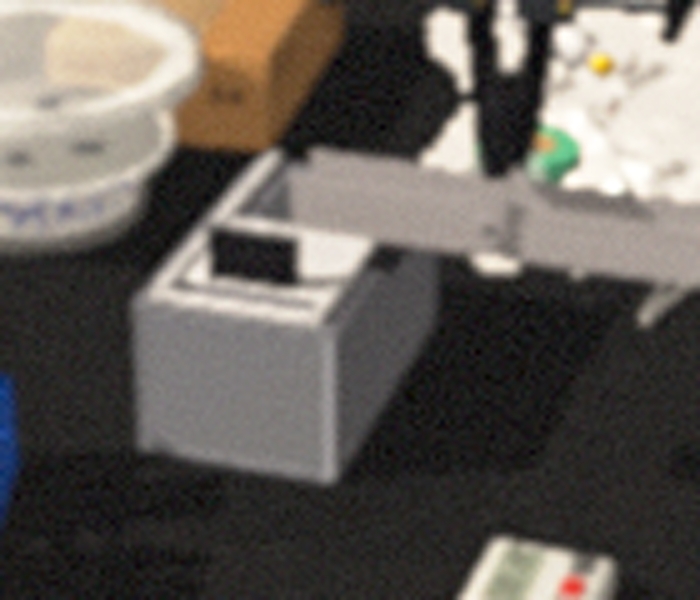

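View pics/t9.png

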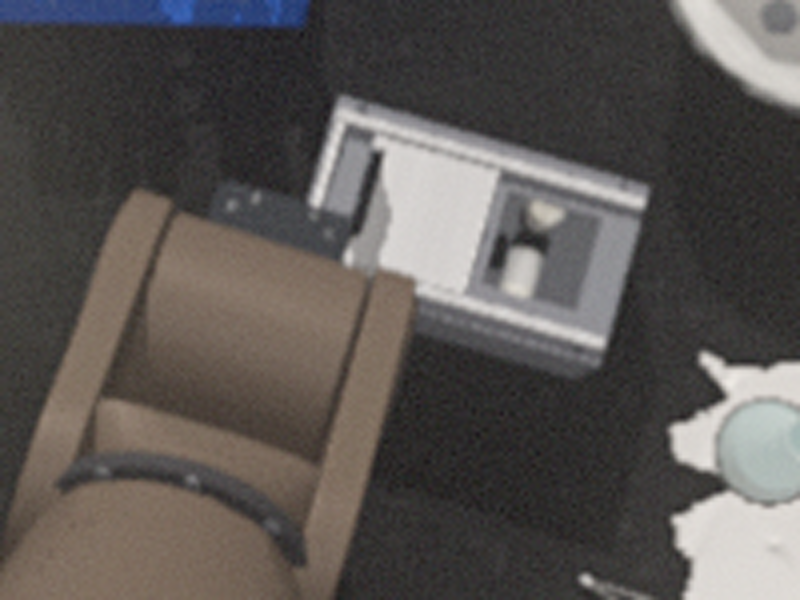

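Two vials are visible inside the hole at crop ≈(540,215) and (520,270), and none is outside the box. Carry the chute to the mat centre (579.6,162.7) at yaw −5.8°.

```bash
python3 -c "
from g import *
go([579.6,162.7,195],-5.8)"
python3 -m crank '[[12,0,25,0,-0.5,0],[25,0,70,0,-2,0],[38,0,115,0,-4,0],[51,0,160,0,-6,0],[62,0,200,0,-8,0]]' 0
python3 -c "
from g import *
go([579.6,162.7,195],-5.8)"
```

```text
t 12.8 pos [440.2 -65.2 204.1] F [ 0.9  0.2 -1.9] -> row [ 73.    8.8 257. ] [ 0.03 -9.8  -0.11] n>= 5.3
t: 13.3
eef_pos: [555.0, 111.1, 203.6]
tcp_rot: [-1.572, 0.002, -0.132]
ft_force: [1.2, -0.4, -0.9]
opening: 0.148
t 13.3 pos [555.  111.1 203.6] F [ 1.2 -0.4 -0.9] -> row [17.6  8.5 54.4] [ 0.04 -1.77 -0.12] n>= 1.2
```

```bash
python3 -m crank '[[10,0,30,0,-1,0],[17,5,52,0,-1.8,0],[17,40,54,0,-1.8,0],[17,70,54,0,-1.8,0],[17,90,54,0,-1.8,0]]' 0
python3 -m crank '[[0,10,0,0,0,0],[0,20,0,0,0,0],[0,20,0,0,0,0]]' 0
python3 - <<'E'
from g import *
go([579.6,162.7,51.5],-5.8)
from h import *
p,d=vision.read_camera("side");cv2.imwrite("pics/s10.png",cv2.resize(p[250:370,220:370],None,fx=5,fy=5,interpolation=2))
p,d=vision.read_camera("top");cv2.imwrite("pics/t10.png",cv2.resize(p[160:300,190:460],None,fx=2.9,fy=3,interpolation=2))
E
```

```text
t: 13.8
eef_pos: [578.4, 160.8, 111.1]
tcp_rot: [-1.573, 0.005, -0.101]
ft_force: [-0.8, 0.1, -1.9]
opening: 0.147
t: 14.1
eef_pos: [578.3, 160.0, 90.2]
tcp_rot: [-1.573, 0.006, -0.102]
ft_force: [0.1, 0.0, -1.9]
opening: 0.146
t 14.1 pos [578.3 160.   90.2] F [ 0.1  0.  -1.9] -> row [ 1.3 38.7  2.9] [ 0.12 -0.04 -0.35] n>= 0.8
```

View pics/s10.png

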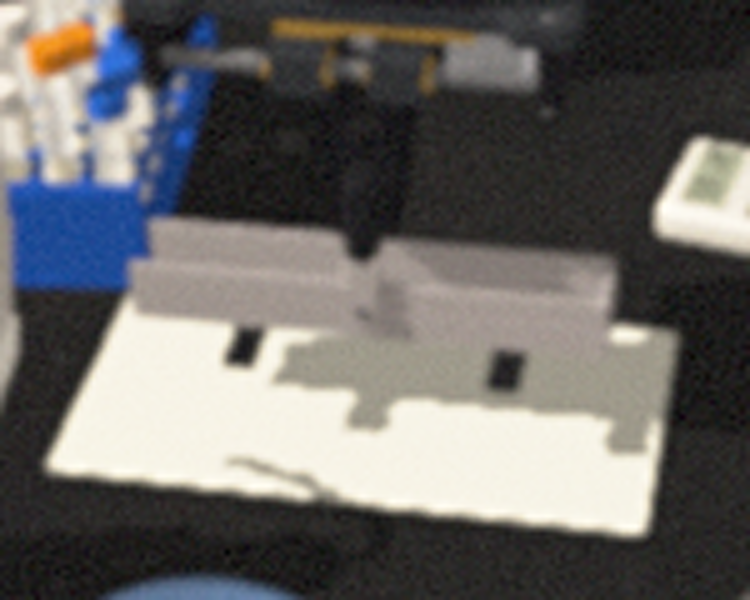

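View pics/t10.png

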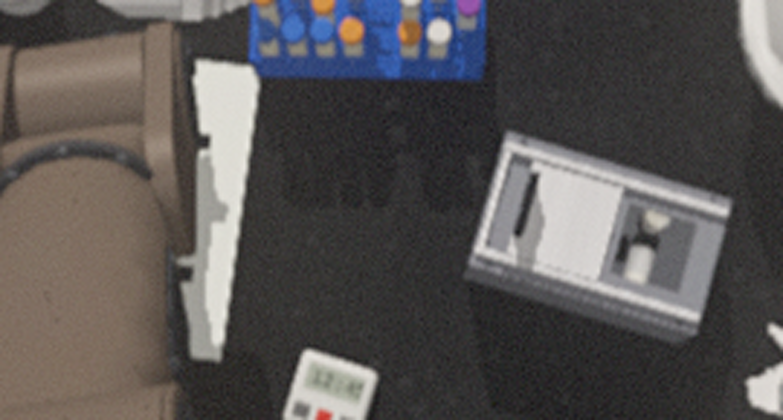

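The chute is visibly empty in the side view and hangs level over the mat. Lowering it.

```bash
python3 -m crank '[[1,15,3,0,0,-0.2],[1,27,3,0,0,-0.3],[1,34,3,0,0,-0.3],[1,37,3,0,0,-0.3],[1,37,3,0,0,-0.3]]' 0
python3 -c "
from g import *
go([579.6,162.7,51.5],-5.8)"
```

```text
t: 14.7
eef_pos: [579.9, 163.3, 54.5]
tcp_rot: [-1.572, -0.001, -0.101]
ft_force: [1.0, 0.3, -2.0]
opening: 0.143
t 14.7 pos [579.9 163.3  54.5] F [ 1.   0.3 -2. ] -> row [-0.2  3.  -0.6] [ 0.1  -0.01  0.05] n>= 0.1
```

```bash
python3 -m crank '[[0,1,0,0,0,0],[0,2,0,0,0,0],[0,3,0,0,0,0],[0,3,0,0,0,0]]' 0
python3 -m crank '[[0,0.5,0,0,0,0],[0,1,0,0,0,0],[0,1,0,0,0,0]]' 0
python3 - <<'E'
from g import *
go([579.6,162.7,51.5],-5.8)
from h import *
p,d=vision.read_camera("side");cv2.imwrite("pics/s11.png",cv2.resize(p[250:370,220:370],None,fx=5,fy=5,interpolation=2))
E
```

```text
t: 15.1
eef_pos: [579.9, 163.3, 51.5]
tcp_rot: [-1.572, -0.001, -0.101]
ft_force: [0.3, 0.4, -1.4]
opening: 0.143
t: 15.4
eef_pos: [580.0, 163.3, 51.0]
tcp_rot: [-1.572, -0.001, -0.102]
ft_force: [-1.3, -1.3, 4.5]
opening: 0.147
t 15.4 pos [580.  163.3  51. ] F [-1.3 -1.3  4.5] -> row [-0.4 -0.5 -0.6] [ 0.09 -0.02  0.08] n>= 0.0
```

View pics/s11.png

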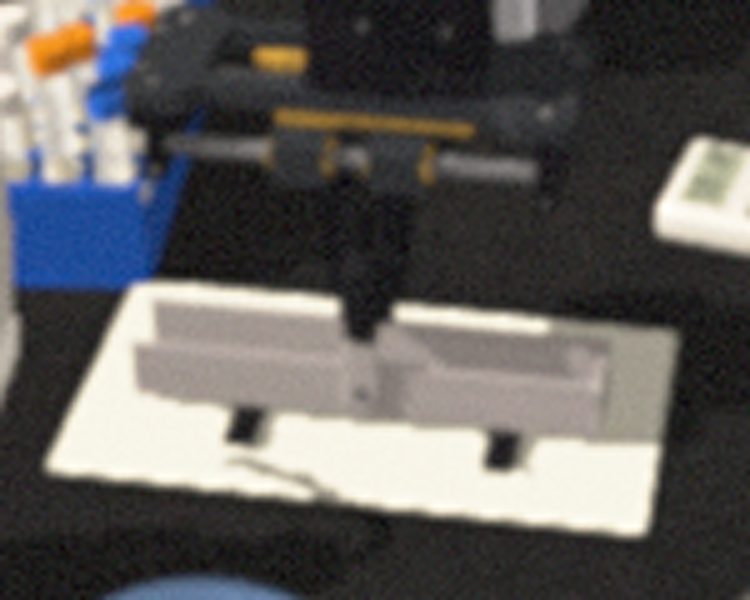

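The feet are down (force +4.5 N) and the chute is in the middle of the mat. Release and rise.

```bash
python3 -m crank '[[0,0,0,0,0,0],[0,0,0,0,0,0],[0,0,0,0,0,0],[0,0,0,0,0,0]]' 0.6
python3 -m crank '[[0,-6,0,0,0,0],[0,-20,0,0,0,0],[0,-55,0,0,0,0],[0,-100,0,0,0,0],[0,-145,0,0,0,0]]' 0.6
python3 -m crank '[[0,-15,0,0,0,0]]' 0
python3 -c "
from g import *
go([*box(0,84),210],-15.7)"
```

```text
t: 15.85
eef_pos: [580.0, 163.3, 50.9]
tcp_rot: [-1.572, -0.001, -0.101]
ft_force: [-0.5, -0.2, 0.4]
opening: 0.424
t: 16.35
eef_pos: [579.5, 163.5, 198.6]
tcp_rot: [-1.572, -0.001, -0.102]
ft_force: [0.6, 0.7, -0.0]
opening: 0.598
t: 16.45
eef_pos: [580.5, 163.7, 219.3]
tcp_rot: [-1.57, -0.008, -0.101]
ft_force: [0.3, 0.0, -0.5]
opening: 0.562
t 16.45 pos [580.5 163.7 219.3] F [ 0.3  0.  -0.5] -> row [  19.5    9.4 -287.6] [-0.06  9.89  0.45] n>= 5.8
```

```bash
python3 -m crank '[[4,0,-48,0,2,0],[8,0,-96,0,4,0],[12,0,-144,0,6,0],[16,0,-192,0,8,0],[18,0,-240,0,9,0]]' 0
python3 -m crank '[[1,0,-30,0,0.5,0],[2,5,-46,0,1,0.4],[2,9,-46,0,1,0.4],[2,9,-46,0,1,0.4]]' 0
python3 - <<'E'
from g import *
go([*box(0,86),112],-15.7)
from h import *
p,d=vision.read_camera("top");cv2.imwrite("pics/t12.png",cv2.resize(p[165:300,200:300],None,fx=4.4,fy=4.4,interpolation=2))
p,d=vision.read_camera("side");cv2.imwrite("pics/s12.png",cv2.resize(p[170:370,220:370],None,fx=4,fy=3,interpolation=2))
E
```

```text
t: 16.95
eef_pos: [573.9, -78.7, 220.8]
tcp_rot: [-1.569, -0.009, -0.26]
ft_force: [1.0, 0.3, 0.2]
opening: 0.152
t: 17.35
eef_pos: [563.9, -123.0, 211.5]
tcp_rot: [-1.569, -0.002, -0.277]
ft_force: [-0.2, 0.4, 0.7]
opening: 0.004
t 17.35 pos [ 563.9 -123.   211.5] F [-0.2  0.4  0.7] -> row [ 7.  99.5  2.4] [-0.11 -0.17  0.09] n>= 2.0
```

View pics/t12.png

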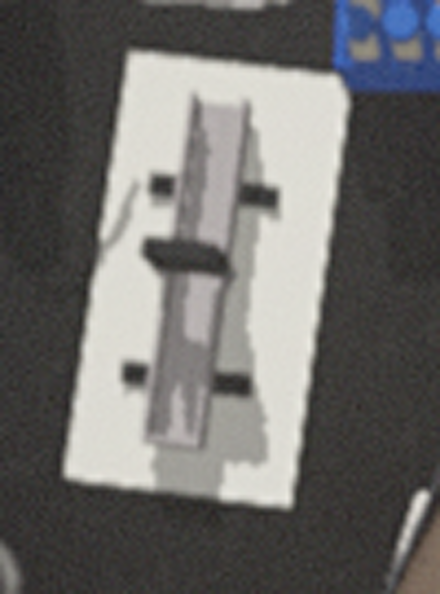

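View pics/s12.png

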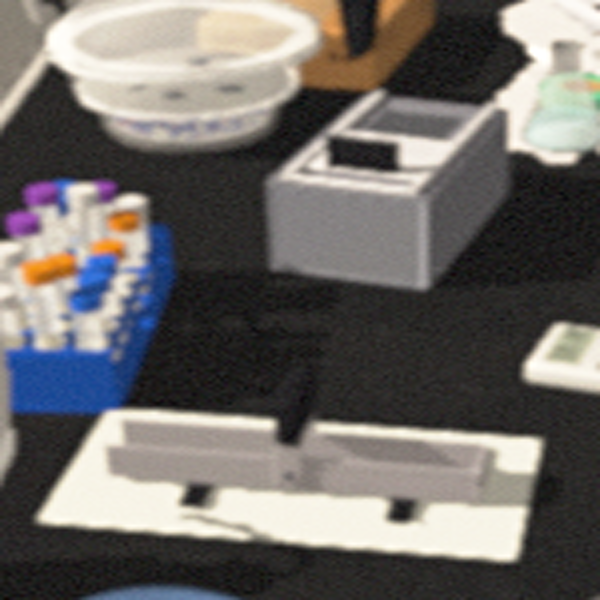

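The chute stands empty on its feet near the middle of the mat. I'll check its centring numerically.

```bash
python3 - <<'E'
from h import *
np.set_printoptions(precision=1,suppress=True)
C=lambda x,y:np.array([x/4.4+200,y/4.4+165])-0.4
D=lambda x,y:np.array([x/4+220,y/3+170])-0.4
m=[("top",(125,65,2),C(128,48)),("top",(-125,-65,2),C(295,508)),("top",(-125,65,2),C(62,478)),
("side",(125,65,2),D(38,523)),("side",(-125,65,2),D(520,560)),("side",(-125,-65,2),D(545,437))]
for w in("top",""):
    x,r=fit([q for q in m if w in q[0]],[579,162,0,-.1],zfree=False);print("mat",x[:2],np.degrees(x[3]),r.tolist())
# chute wall tops z=35, feet ends top z=8
k=[("top",(100,16.5,35),C(192,95)),("top",(100,-16.5,35),C(250,103)),("top",(-100,16.5,35),C(147,441)),("top",(-100,-16.5,35),C(205,449)),
("top",(50,38,8),C(150,185)),("top",(50,-38,8),C(278,195)),("top",(-60,38,8),C(122,373)),("top",(-60,-38,8),C(250,385)),
("side",(100,16.5,35),D(108,447)),("side",(100,-16.5,35),D(122,420)),("side",(-100,16.5,35),D(485,467)),("side",(-100,-16.5,35),D(493,448))]
for w in("top",""):
    x,r=fit([q for q in k if w in q[0]],[579,162,0,-.1],zfree=False);print("chute",x[:2],np.degrees(x[3]),r.tolist())
E
```

```text
mat [579.6 161.4] -6.006877318416035 [[0.13717935398653935, 0.8562459617776881], [-0.9149734367900351, -0.5514349609111946], [0.6624484601494487, -0.12615320771766392]]
mat [579.1 162.1] -5.908289809700195 [[-0.19708351830320225, 1.0826094390308185], [-1.0741896992619786, -0.3825329953199912], [0.489575279195094, 0.130313098293243], [0.20276701525449425, -0.5506153641400147], [-0.1726440270886087, -0.5453754066675174], [-0.4827757966172044, 0.6595642376101978]]
chute [577.8 163.4] -5.318308661713299 [[-0.2629411441489822, -0.5608756388747054], [-0.35239717146538396, -1.014605327396822], [-0.6363813881688714, 0.26875100936479157], [-0.47880944336031916, -0.06508262236798146], [-0.12060611692095335, -0.1582579850410184], [0.5326592587304049, 0.7259430150915307], [0.45143918308230013, 0.035447261828807086], [1.4052236172648236, 0.6109126047697373]]
chute [578.  163.7] -5.058142562105832 [[-0.5949696895271188, -0.6362876631153256], [-0.6779074737714268, -1.1486738210837757], [-0.6079381541231328, 0.22853806944908683], [-0.44271444117055125, -0.16616232653029783], [-0.3639227325577963, -0.18654116689356215], [0.30469230044576534, 0.5637534440407137], [0.40258848094163113, 0.027073256749190477], [1.3730998039804376, 0.46593803585346905], [0.13861879700377244, -0.30815704561928214], [0.778724375534523, -0.7053869668789048], [0.013127361436602314, 1.0527458882208975], [-0.38789306842215865, -2.452620600671196]]
```

The chute is within about 2 mm and 1° of the mat centre. Now to shut the shutter.

```bash
python3 -m crank '[[7,0,3,0,0,0],[7,45,3,0,0,0],[7,85,3,0,0,0],[7,94,3,0,0,0],[7,94,3,0,0,0]]' 0
python3 - <<'E'
from g import *
go([*box(0,86),112],-15.7)
from h import *
p,d=vision.read_camera("side");cv2.imwrite("pics/s13.png",cv2.resize(p[170:270,260:380],None,fx=5,fy=5,interpolation=2))
E
```

```text
t: 17.95
eef_pos: [572.2, -120.6, 117.3]
tcp_rot: [-1.569, 0.0, -0.275]
ft_force: [0.2, -0.1, 0.8]
opening: 0.004
t 17.95 pos [ 572.2 -120.6  117.3] F [ 0.2 -0.1  0.8] -> row [-0.2  5.3 -2. ] [-0.12 -0.03 -0.  ] n>= 0.1
```

View pics/s13.png

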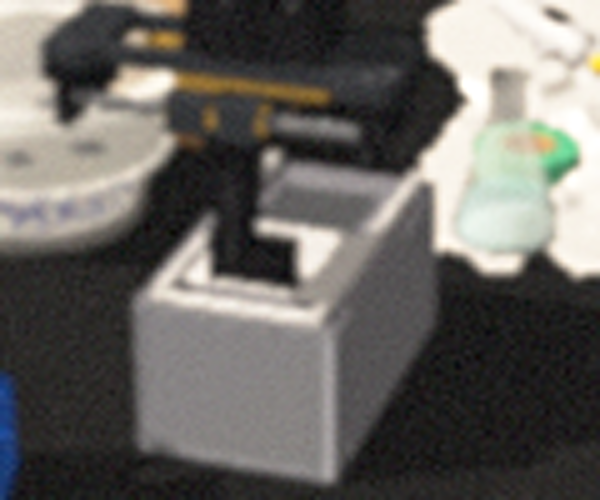

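The fingers are on the +y side of the tab. Push towards −y in steps.

```bash
python3 -m crank '[[0,5,-15,0,0,0],[0,6,-32,0,0,0],[0,6,-50,0,0,0],[0,6,-66,0,0,0],[0,6,-74,0,0,0]]' 0
python3 -m crank '[[0,0,-2,0,0,0],[0,0,-2,0,0,0]]' 0
python3 -c "
from g import *
go([*box(0,2),112],-15.7)"
```

```text
t: 18.5
eef_pos: [552.4, -194.4, 113.2]
tcp_rot: [-1.569, -0.004, -0.277]
ft_force: [0.8, 2.1, 1.9]
opening: 0.005
t: 18.7
eef_pos: [551.6, -196.9, 113.3]
tcp_rot: [-1.569, -0.004, -0.277]
ft_force: [0.6, -0.5, -0.4]
opening: 0.002
t 18.7 pos [ 551.6 -196.9  113.3] F [ 0.6 -0.5 -0.4] -> row [-1.   1.3 -6.9] [-0.09 -0.2   0.21] n>= 0.1
```

```bash
python3 -m crank '[[0,0,-3,0,0,0],[0,0,-5,0,0,0],[0,0,-6,0,0,0],[0,0,-6,0,0,0]]' 0
python3 -m crank '[[0,0,-2,0,0,0],[0,0,-2,0,0,0]]' 0
python3 -c "
from g import *
go([*box(0,2),112],-15.7)"
```

```text
t: 19.1
eef_pos: [550.9, -199.1, 113.5]
tcp_rot: [-1.565, -0.003, -0.277]
ft_force: [7.3, 22.0, 3.4]
opening: 0.006
t: 19.3
eef_pos: [550.9, -198.9, 113.5]
tcp_rot: [-1.562, -0.003, -0.277]
ft_force: [4.1, 12.0, 0.7]
opening: 0.005
t 19.3 pos [ 550.9 -198.9  113.5] F [ 4.1 12.   0.7] -> row [-0.9  1.4 -4.9] [-0.48 -0.14  0.18] n>= 0.1
```

The push was stopped at a force of about 20 N, with the tip near box y≈7. I'll back off and look to see whether it is fully shut.

```bash
python3 -m crank '[[0,0,10,0,0,0],[0,-40,12,0,0,0],[0,-85,40,0,0,0],[0,-95,85,0,0,0],[0,-95,130,0,0,0]]' 0
python3 -m crank '[[0,0,45,0,0,0],[0,0,90,0,0,0],[0,0,100,0,0,0]]' 0
python3 - <<'E'
from h import *; from g import box
p,d=vision.read_camera("top");cv2.imwrite("pics/t14.png",cv2.resize(p[195:280,340:450],None,fx=7,fy=7,interpolation=2))
q,d2=vision.read_camera("side");cv2.imwrite("pics/s14.png",cv2.resize(q[190:270,280:360],None,fx=7,fy=7,interpolation=2))
for j in(0,5):
  print(j,"top",((proj("top",[[*box(x,-11+j),124.5] for x in(25,-25)]+[[*box(x,y+j),94.5] for x,y in((39,-83),(-39,-83),(39,-7))])-[340,195]+.43)*7).round(0).tolist())
  print("side",((proj("side",[[*box(x,-7+j),124.5] for x in(25,-25)])-[280,190]+.43)*7).round(0).tolist())
E
```

```text
t: 19.8
eef_pos: [586.9, -73.1, 212.2]
tcp_rot: [-1.563, -0.007, -0.277]
ft_force: [0.5, -0.2, -1.2]
opening: 0.002
t: 20.1
eef_pos: [614.7, 27.6, 213.1]
tcp_rot: [-1.562, -0.008, -0.273]
ft_force: [-0.6, -0.5, 0.1]
opening: 0.001
0 top [[467.0, 216.0], [426.0, 360.0], [673.0, 252.0], [612.0, 474.0], [454.0, 188.0]]
side [[216.0, 100.0], [338.0, 117.0]]
5 top [[452.0, 211.0], [411.0, 356.0], [659.0, 248.0], [597.0, 470.0], [440.0, 184.0]]
side [[211.0, 105.0], [334.0, 122.0]]
```

View pics/t14.png

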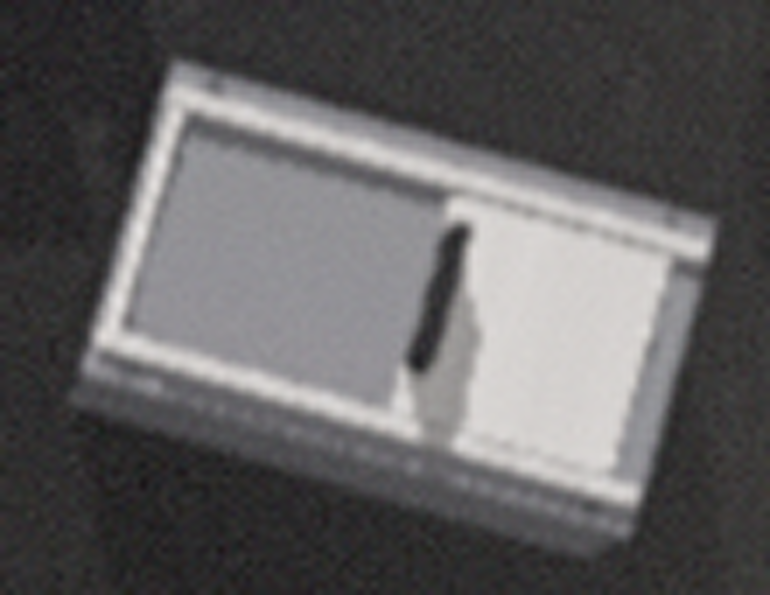

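View pics/s14.png

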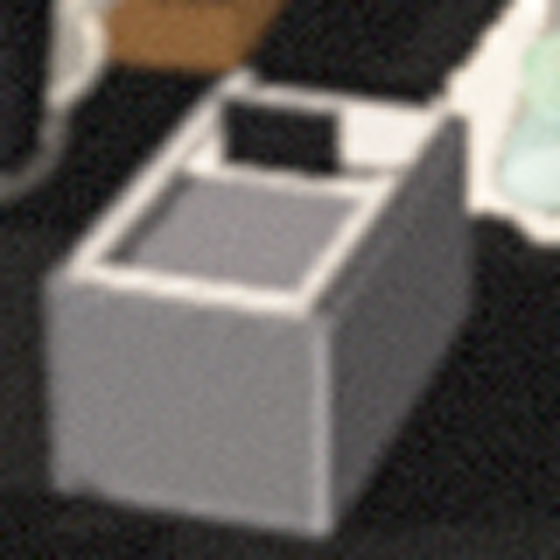

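By eye the plate's edge matches joint≈0. I'll check it at sub-pixel level with profiles along the box's y.

```bash
python3 - <<'E'
from h import *; from g import box
from cell import vision
p,d=vision.read_camera("top");g=cv2.cvtColor(p,cv2.COLOR_BGR2GRAY).astype(np.float32)
g0=cv2.cvtColor(cv2.imread("pics/top0.png"),cv2.COLOR_BGR2GRAY).astype(np.float32)
def prof(g,x,ys,z):
    uv=proj("top",[[*box(x,y),z] for y in ys]).astype(np.float32)
    return cv2.remap(g,uv[:,:1],uv[:,1:],cv2.INTER_LINEAR).ravel()
def edges(g,xs,ys,z):
    m=np.mean([prof(g,x,ys,z) for x in xs],0); m=cv2.GaussianBlur(m[None],(0,0),3).ravel();dm=np.gradient(m); return [(round(float(ys[i]),1),round(float(dm[i]),1)) for i in range(2,len(ys)-2) if abs(dm[i])>2.2 and abs(dm[i])==max(abs(dm[i-2:i+3]))]
ys=np.arange(-115,-50,.5)
for n,im in(("start",g0),("now",g)):
    print(n,"plate -y edge:",edges(im,range(-30,31,5),ys,94.5),"box -y edge z90:",edges(im,range(-30,31,5),ys,90))
    print("   rail ends:",edges(im,(42,43,44),ys,97),edges(im,(-42,-43,-44),ys,97), "tab:",edges(im,range(-15,16,5),np.arange(-35,35,.5),124.5))
    print("   plate +y:",edges(im,(-34,34),np.arange(-40,40,.5),94.5))
    print("   strip:",edges(im,range(-30,31,5),np.arange(70,115,.5),96))
E
```

```text
start plate -y edge: [(-95.0, 7.9), (-74.0, -2.2), (-68.5, 8.4)] box -y edge z90: [(-95.5, 7.9), (-75.0, -2.3), (-69.5, 8.3)]
   rail ends: [(-94.5, 12.4)] [(-94.0, 12.7)] tab: [(0.0, -10.6), (8.5, 8.0)]
   plate +y: [(-17.5, -3.1), (1.5, 3.1), (8.0, -7.9)]
   strip: [(87.5, 7.9), (95.0, -12.0)]
now plate -y edge: [(-94.5, 7.9), (-82.5, 6.6)] box -y edge z90: [(-95.5, 7.9), (-83.0, 6.5)]
   rail ends: [(-94.5, 12.5)] [(-94.0, 12.5)] tab: [(-14.0, -10.5), (-5.5, 8.0)]
   plate +y: [(-31.0, -2.7), (-13.5, 2.6), (-6.0, -7.6)]
   strip: [(87.5, 7.9), (95.0, -12.0)]
```

The rail end reads −94.3 (nominal −95) and the plate edge −82.5 (nominal −83), so the joint is 0 to within about 0.5 mm. With the hard stop, the shutter is shut. One last overall look.

```bash
python3 - <<'E'
from h import *; from cell import env
p,d=vision.read_camera("top");cv2.imwrite("pics/t15.png",p)
q,d=vision.read_camera("side");cv2.imwrite("pics/s15.png",q)
for n,im,bs in(("top",p,{"timer":(285,272,40,40),"bottle":(175,295,35,30),"flask":(455,278,35,30)}),("side",q,{"timer":(345,270,45,40),"bottle":(380,330,40,60),"flask":(345,180,40,45)})):
    a=cv2.imread(f"pics/{n}0.png")
    for k,(x,y,w,h) in bs.items():
        m=cv2.matchTemplate(im[y-6:y+h+6,x-6:x+w+6],a[y:y+h,x:x+w],cv2.TM_CCOEFF_NORMED);_,v,_,l=cv2.minMaxLoc(m);print(n,k,round(v,3),l[0]-6,l[1]-6)
print(env.state()["t"])
E
```

```text
top timer 0.348 1 -1
top bottle 0.989 0 0
top flask 0.997 0 0
side timer 0.998 0 0
side bottle 0.997 0 0
side flask 0.998 0 0
20.35
```

View pics/s15.png

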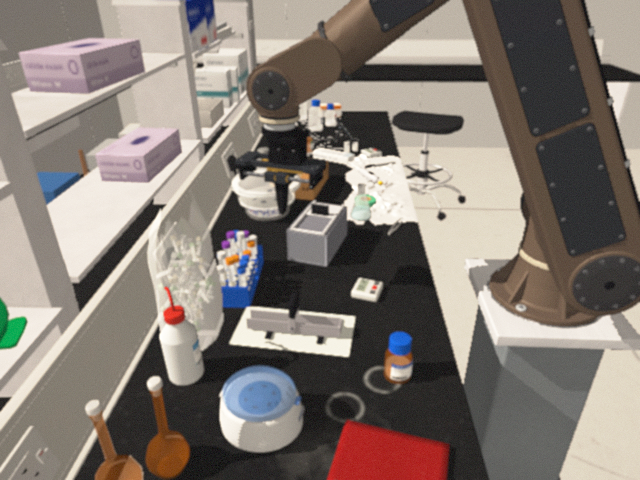

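View pics/t15.png

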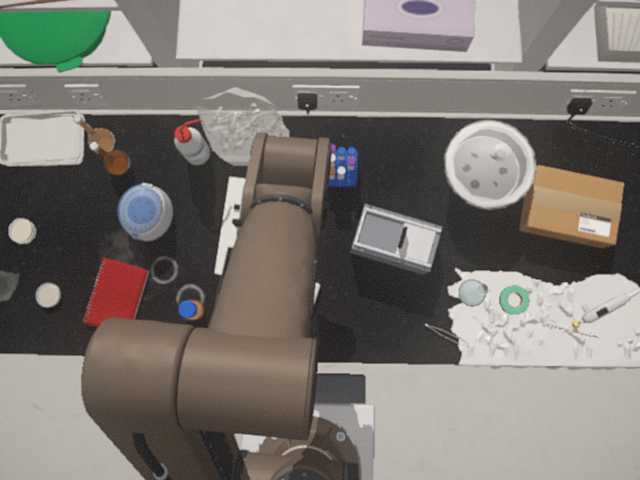

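The side view shows the shutter shut, the empty chute standing on the mat, and the bystanders unmoved. No vial lies outside the box, and the gripper is clear of everything.

```bash
python3 -c "
from cell import job
print(job.job_done())"
```

```text
the job is handed in; nothing more can be done
None
```

I did the whole job in the order asked and handed it in at about 20 s of the 72 s: shutter open, vials tipped out, chute back on its mat, shutter shut.

**Shutter opened:** I pushed it to its stop, where the force rose to about 15 N. The top view then showed the hole clear.

**Vials:** I took the chute by its black grip and tipped it 40° with its mouth over the hole. Afterwards the chute was empty in both views and no vial was visible anywhere outside the box. Only two of the three vials could be picked out through the hole. I take it the third is out of sight in the box.

**Chute:** It stands on its feet within about 2 mm and 1° of the mat's centre, measured from both cameras.

**Shutter shut:** I pushed it until the force rose to about 22 N. The stop came about 4 mm earlier than I had reckoned from the 20 mm pad width. The plate's edges in the top view put the shutter within about 0.5 mm of shut. The tab alone suggested 0.8 mm.

**Bystanders:** The timer, bottle and flask match their first pictures with no shift in the side view, and so do the bottle and flask in the top view. The arm hid the timer from the top camera, so that one match failed.

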